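Push the stone offcut under the spring lid of the waste hopper

TASK

Clear the marble offcut into the waste hopper: press the hopper's thumb bar down with one fingertip and keep it down so that the spring-closed lid stays open, and with the other finger push the offcut along its lane, under the raised lid, until it drops into the well. Then let go so that the lid shuts over it. Only push: never lift the offcut off the lane, and leave the tray, cup, jar and hammer where they are.

Things in the scene. Friction and masses are not known exactly. Their poses are not given: they have to be found in the camera images.
- hopper: Grey painted box, 240 x 80 mm, 65 mm high, fixed to the table. Origin at table level; x runs along the lane towards the well, y to the left, z up. In this frame (used below, mm) the box covers x -130 to 110, y -75 to 5; its top, the deck, is at z = 65.
- lane (a point): Open front end of the lane on the deck, at (-130, -43, 65) in the hopper's frame. The lane runs along x, 38 mm wide between two steel guides (6 mm thick, 10 mm above the deck, x -130 to 15).
- well (a point): Centre of the well's mouth, at (61, -43, 65). The well opens in the deck from x = 22 to 100, y = -66 to -20; its floor is at z = 5. While shut, a flat bare-metal lid 3 mm thick covers it: x 18 to 106, y -70 to -2, z 66 to 69.
- shaft (a point): Point (0, 0, 69) on the hinge shaft, 4 mm radius, parallel to x. The lid is on its right; on its left, nearer the robot than the lid, is the thumb bar: a bare-metal plate 3 mm thick, x -130 to 10, reaching 50 mm out from the shaft, rising to the left at 46 degrees while the lid is shut.
- offcut: Loose marble block, 50 (x) x 34 (y) x 20 (z) mm, about 85 g, origin at its centre. It starts lying on the deck in the lane, its x axis nearly along the hopper's (its centre between x = -80 and -20, at z = 75 mm in the hopper's frame), clear of the lid.
- lid (a joint): Lid angle (rad): 0 shut, 0.8 fully open (stop). Pressing the thumb bar down opens it: at 0.8 the bar is level, its upper face at z = 70.5, 5.5 mm above the deck, and the lid stands at 46 degrees, its edge 50 mm above the shaft. A spring shuts it when let go (some 3 to 8 N at the bar). The offcut passes under it from about 0.65 rad up.
- bar_edge (a point): Middle of the free long edge of the thumb bar; at x = -60, y = +35, z = +105 mm in the hopper's frame while the lid is shut; moves with the bar.
- tray: Loose white plastic sorting tray with three compartments of coloured tesserae, 100 x 150 x 35 mm, left of the hopper; origin under its centre. Bystander.
- cup: Loose white cup, 72 mm across, 85 mm high, right of the hopper; origin under its centre. Bystander.
- jar: Loose jar with a cap, 68 mm across, 80 mm high, right of the hopper; origin under its centre. Bystander.
- hammer: Loose hammer, some 0.25 m long, lying along its x axis, farther right on the table. Bystander.

How it is judged:
On the way, in this order (a step that is already met when the one before it is completed fails the run):
1. the lid is held open (over 0.5 rad) while the offcut still lies on the lane (value of joint lid above 0.5 rad and z of offcut in the frame of hopper above 0.066 m), for 0.2 s.
2. the offcut drops into the well while the lid is still open (value of joint lid above 0.3 rad and z of offcut in the frame of hopper below 0.055 m and x of offcut in the frame of hopper above 0.02 m), for 0.02 s.
At the end, for the whole second after the job is handed in: The offcut lies at rest in the well, its centre at least 20 mm below the deck, and the lid is shut over it (under 0.06 rad) (value of joint lid below 0.06 rad and z of offcut in the frame of hopper below 0.045 m and x of offcut in the frame of hopper between 0.022 and 0.1 m and y of offcut in the frame of hopper between -0.066 and -0.02 m and linear speed of offcut below 0.02 m/s); the robot touches nothing.
It fails at once if the offcut is lifted (its centre 15 mm or more above its height on the lane) (z of offcut in the frame of hopper above 0.09 m).
It fails at once if a bystander is moved by more than 25 mm (distance of any of tray, cup, jar, hammer from where it was at the start of the episode above 0.025 m).
It also fails if it takes over 38 s, if anything falls off the work surface, if the arm or the gripper's body presses on something with over 40 N, if the wrist force passes 120 N, or if a joint passes its speed limit or range.

ROBOT

A 6-joint arm with a two-finger parallel gripper is mounted at the origin on the work surface. World frame = base frame: x ahead of the robot, y to its left, z up, the work surface at z = 0. Lengths are in m, angles in rad, forces in N, time in s.
With the tool pointing down it reaches from about 0.275 to 0.875 m from the base axis. Payload 12.5 kg.
Tool frame: the origin (TCP) lies on the centre line of the jaws, within the pads' length; the fingertips stand r.finger_overhang ahead of it and the grasp point (between the pads) lies 3 mm ahead of it (r.finger_overhang is the distance from the TCP to the fingertips, in m); z points along the fingers, y is the direction in which the jaws open and shut (so a half turn about z gives the same grasp; the last joint's range is limited). The gripper opens to 85 mm and grips with 20 to 120 N. Pads are 22 mm wide; open, the fingers measure 114 mm over their backs; the gripper's body (76 mm by 85 mm) begins 54 mm behind the grasp point. The pads swing forward as they close: fully open they stand 13 mm farther back than shut.
Start: joints at [-1.246, 0.351, 1.652, -0, 1.139, -0.085], TCP at [0.219, -0.504, 0.253] pointing down, gripper open.
Joint ranges: [-2.75, 2.75], [-0.79, 2.1], [0.01, 2.65], [-1.57, 4.71], [0.07, 3.14], [-2.87, 2.87]. Speed limits (rad/s): [2.22, 2.22, 2.79, 3.14, 3.14, 3.14].

INTERFACE

Orientations are given as a unit quaternion [x, y, z, w].
In Python, from cell import r, optics gives the robot as it stands. The module is installed in compiled form; this text tells all that it offers. Calls block until the motion is done:
- r.move_to(position, orientation): joint-space move of the TCP to a pose.
- r.move_linear(position, rot=None, vel=0.15): straight line of the TCP; rot=None keeps the orientation; vel is the mean speed in m/s.
- r.set_joints(angles): joint-space move.
- r.set_gripper(opening, squeeze=None): opening from 0.0 (shut) to 1.0 (fully open); squeeze is the grip in N (None keeps the last); returns when the fingers have stopped.
- r.sleep(seconds).
- r.inverse_kinematics(position, orientation): joint angles nearest the present ones, or None.
- optics.get_image(name): name is "side" or "top"; returns a dict with "pixels" (384x512x3 uint8, red, green, blue), "depth" (384x512 float32, m along the optical axis (not along the pixel's ray), 0 where there is no reading), "fx", "fy", "cx", "cy" (pixels), "D" ([k1, k2, p1, p2, k3] as OpenCV has them; the pictures are not rectified), "camera_from_world" (4x4, takes a point from world to camera coordinates). Camera axes: x right, y down, z forward; pixel columns grow to the right and rows downward; lengths in m; the calibration is good to about 2 mm. A picture is of the moment at which its call begins.
A pose or a line that the arm cannot do raises r.PlanningError and nothing moves.
- r.hand_in(): hands the job in, once; it reports no verdict.
Readings, each from a call of its own:
- r.current_t(): time.
- r.current_q(): joint angles.
- r.current_qvel(): joint speeds.
- r.current_effort(): joint torques, N m.
- r.current_tool_pos(): TCP position.
- r.current_ee_rot(): TCP orientation.
- r.current_contact_force(): force on the tool from outside, world axes, zero at the start.
- r.current_torque(): the same for the moment, N m.
- r.current_opening(): opening from 0.0 (shut) to 1.0 (fully open).
Only numpy, scipy, OpenCV 4.12 (cv2) and the standard library are available. Lean on these libraries where they do the work, as an engineer would, in place of code of your own. Each camera call takes 0.05 s, during which the arm holds its last target.

## Working session

There is one attempt and no reset: what is moved stays moved. The work goes in short steps, each a Python script; the robot and the scene stay as the last script left them, time stands still between calls to the robot, and variables do not carry over. Pictures are saved under pics/ and viewed, and the job is handed in when it is done.

```bash
mkdir -p pics; python3 - <<'E'
from cell import r, optics
import cv2,numpy as np,pickle
for n in("side","top"):
    d=optics.get_image(n); pickle.dump(d,open(f"{n}0.pkl","wb"))
    cv2.imwrite(f"pics/{n}0.png",d["pixels"][:,:,::-1])
    print(n,d["fx"],d["fy"],d["cx"],d["cy"],d["D"]);print(np.round(d["camera_from_world"],4))
print(r.current_t(),r.finger_overhang,r.current_ee_rot(),r.current_opening(),r.current_tool_pos())
E
```

```text
side 484.6105440997713 484.6105440997713 251.36651240536727 190.46073215061335 [-0.0733718  0.         0.         0.         0.       ]
[[-0.999  -0.0391  0.0207  0.5648]
 [-0.0394  0.5734 -0.8184  0.1347]
 [ 0.0201 -0.8184 -0.5743  1.4251]
 [ 0.      0.      0.      1.    ]]
top 464.0754765316474 464.0754765316474 261.3405878062886 191.38511552268895 [0.04923707 0.         0.         0.         0.        ]
[[ 0.0168 -0.9998 -0.0061 -0.0559]
 [-0.9825 -0.0154 -0.1856  0.5748]
 [ 0.1855  0.0092 -0.9826  1.1969]
 [ 0.      0.      0.      1.    ]]
0.1 0.022 [ 9.79083422e-01  2.03458530e-01 -5.89414525e-05 -5.24365598e-04] 0.999430129031839 [ 0.21906401 -0.50420147  0.25280535]
```

View pics/side0.png

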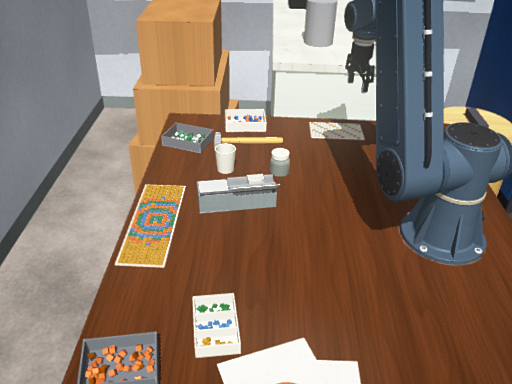

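View pics/top0.png

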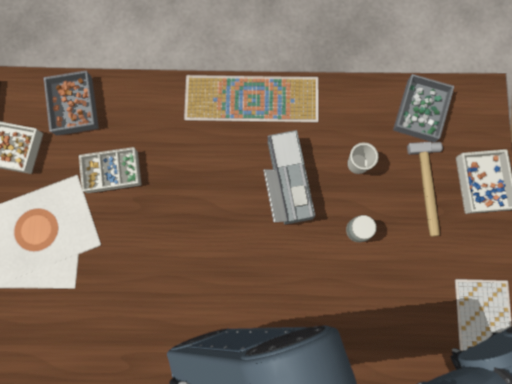

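The hopper is at about (290,178) in the top view and (237,195) in the side view. Its lane runs away from the robot and the bar is on the image left. The white block lies at (299,195) in the top view. I'll enlarge both views.

```bash
python3 - <<'E'
import cv2,pickle,numpy as np
t=pickle.load(open("top0.pkl","rb"))["pixels"][120:235,250:330,::-1]
s=pickle.load(open("side0.pkl","rb"))["pixels"][160:225,185:295,::-1]
cv2.imwrite("pics/t1.png",cv2.resize(t,None,fx=5,fy=5,interpolation=cv2.INTER_CUBIC))
cv2.imwrite("pics/s1.png",cv2.resize(s,None,fx=7,fy=7,interpolation=cv2.INTER_CUBIC))
E
```

```text
(no output)
```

View pics/t1.png

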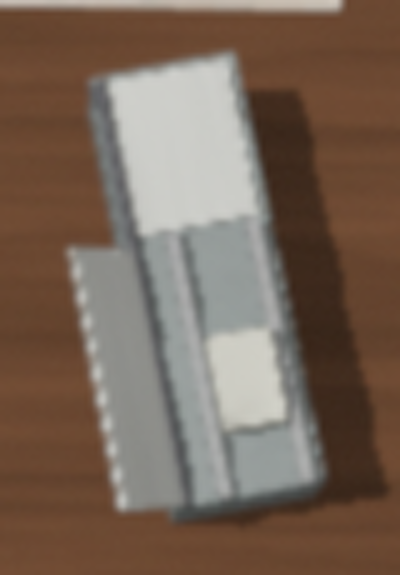

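View pics/s1.png

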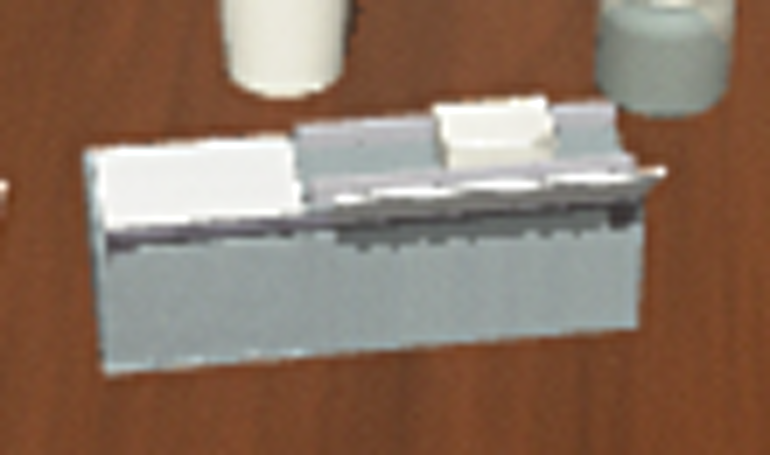

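```bash
cat > h.py <<'E'
import numpy as np,cv2
def ray(d,px):
    K=np.array([[d["fx"],0,d["cx"]],[0,d["fy"],d["cy"]],[0,0,1]])
    p=cv2.undistortPoints(np.array(px,float).reshape(-1,1,2),K,np.array(d["D"]))[:,0]
    T=np.array(d["camera_from_world"]);R=T[:3,:3];t=T[:3,3]
    return -R.T@t,(R.T@np.c_[p,np.ones(len(p))].T).T
def plane(d,px,z):
    c,v=ray(d,px); return c+v*((z-c[2])/v[:,2])[:,None]
def tri(d1,p1,d2,p2):
    c1,v1=ray(d1,p1);c2,v2=ray(d2,p2);o=[]
    for a,b in zip(v1,v2):
        s=np.linalg.lstsq(np.c_[a,-b],c2-c1,rcond=None)[0];P=c1+s[0]*a;Q=c2+s[1]*b
        o.append(np.r_[(P+Q)/2,np.linalg.norm(P-Q)])
    return np.array(o)
E
python3 - <<'E'
import pickle
from h import *
t=pickle.load(open("top0.pkl","rb"));s=pickle.load(open("side0.pkl","rb"))
def f(a,k,off):return (np.array(a)+.5)/k-.5+np.array(off)
# lid corners far-left, far-right, near-right, near-left
lt=f([(107,81),(237,54),(257,214),(142,236)],5,(250,120))
ls=f([(107,229),(88,150),(296,138),(303,210)],7,(185,160))
print("lid tri",tri(t,lt,s,ls).round(4))
P=plane(t,lt,.069);print("lid plane",P.round(4));print([np.linalg.norm(P[i]-P[i-1]).round(4) for i in range(4)])
ot=f([(206,337),(272,326),(289,420),(222,432)],5,(250,120))
os_=f([(447,143),(435,104),(545,97),(555,136)],7,(185,160))
print("off tri",tri(t,ot,s,os_).round(4));P=plane(t,ot,.085);print(P.round(4),P.mean(0))
bt=f([(70,250),(118,511)],5,(250,120));bs=f([(315,212),(662,172)],7,(185,160))
print("bar tri",tri(t,bt,s,bs).round(4)); print(plane(t,bt,.105))
bs=f([(105,372),(638,327)],7,(185,160)); print("box bottom left edge, side",plane(s,bs,0).round(4))
# masks
for n,d,(x0,y0,x1,y1),zs in(("top",t,(255,125,320,225),.069),("side",s,(190,165,290,215),.069)):
    im=d["pixels"];m=(im.min(2)>195).astype(np.uint8);mm=np.zeros_like(m);mm[y0:y1,x0:x1]=m[y0:y1,x0:x1]
    for c in cv2.findContours(mm,cv2.RETR_EXTERNAL,cv2.CHAIN_APPROX_NONE)[0]:
        if cv2.contourArea(c)>40:
            M=cv2.moments(c);print(n,cv2.contourArea(c),M["m10"]/M["m00"],M["m01"]/M["m00"],cv2.minAreaRect(c))
E
```

```text
lid tri [[ 0.7249 -0.0703  0.0739  0.0009]
 [ 0.7432 -0.1411  0.0665  0.0017]
 [ 0.6515 -0.1517  0.0704  0.0036]
 [ 0.6407 -0.0903  0.0734  0.0022]]
lid plane [[ 0.727  -0.0704  0.069 ]
 [ 0.7433 -0.141   0.069 ]
 [ 0.6537 -0.152   0.069 ]
 [ 0.6406 -0.0903  0.069 ]]
[np.float64(0.0886), np.float64(0.0725), np.float64(0.0902), np.float64(0.0631)]
off tri [[ 0.5814 -0.1238  0.0892  0.0007]
 [ 0.5883 -0.1586  0.0866  0.0008]
 [ 0.5388 -0.1674  0.0867  0.    ]
 [ 0.5327 -0.1326  0.0889  0.0023]]
[[ 0.5826 -0.1241  0.085 ]
 [ 0.5891 -0.1588  0.085 ]
 [ 0.5391 -0.1676  0.085 ]
 [ 0.5322 -0.1327  0.085 ]] [ 0.56074565 -0.14578562  0.085     ]
bar tri [[ 0.6295 -0.0523  0.0984  0.0083]
 [ 0.4876 -0.0786  0.1088  0.0012]]
[[ 0.62372432 -0.05195201  0.105     ]
 [ 0.48746187 -0.07859998  0.105     ]]
box bottom left edge, side [[ 0.7278 -0.0652  0.    ]
 [ 0.4929 -0.114  -0.    ]]
top 76.0 299.92763157894734 192.9035087719298 ((298.9230651855469, 195.11538696289062), (15.885406494140625, 10.001923561096191), 78.69007110595703)
top 583.5 286.19165952584973 148.81319622964867 ((286.1538391113281, 148.76922607421875), (29.809654235839844, 21.57277488708496), 78.69007110595703)
side 280.5 212.65656565656565 185.62091503267973 ((212.96340942382812, 185.5429229736328), (11.124459266662598, 29.425989151000977), 85.42607879638672)
side 138.0 255.2403381642512 179.7536231884058 ((253.63909912109375, 180.48886108398438), (12.240893363952637, 39.872615814208984), 85.42607879638672)
side 75.5 224.59381898454745 168.43929359823397 ((224.5, 168.5), (7.0, 11.0), 90.0)
```

```bash
cat > fit.py <<'E'
import pickle
from h import *
t=pickle.load(open("top0.pkl","rb"));s=pickle.load(open("side0.pkl","rb"))
def f(a,k,off):return (np.array(a)+.5)/k-.5+np.array(off)
T=[((107,81),18+88,-2,69),((239,55),106,-70,69),((257,214),18,-70,69),((142,236),18,-2,69),((70,249),10,34.7,105),((119,511),-130,34.7,105),((90,78),110,5,65),((323,485),-130,-75,65)]
S=[((107,229),106,-2,69),((88,150),106,-70,69),((296,138),18,-70,69),((303,210),18,-2,69),((662,171),-130,34.7,105),((105,373),110,5,0),((638,327),-130,5,0)]
A=[];B=[]
for L,d,k,o in((T,t,5,(250,120)),(S,s,7,(185,160))):
    for p,x,y,z in L:
        A.append((x/1e3,y/1e3));B.append(plane(d,f([p],k,o),z/1e3)[0,:2])
A=np.array(A);B=np.array(B);M=np.array([A,B])
def kab(A,B):
    a=A-A.mean(0);b=B-B.mean(0);th=np.arctan2((a[:,0]*b[:,1]-a[:,1]*b[:,0]).sum(),(a*b).sum())
    R=np.array([[np.cos(th),-np.sin(th)],[np.sin(th),np.cos(th)]]);return th,R,B.mean(0)-R@A.mean(0)
for sl in(slice(None),slice(0,8),slice(8,None)):
    th,R,o=kab(A[sl],B[sl]);print(np.degrees(th),o,((B-(A@R.T+o))@R*1e3).round(1).tolist())
th,R,o=kab(A,B)
c=np.array([0.5607,-.1458]);print("offcut in hopper",R.T@(c-o))
np.save("hop.npy",[th,*o])
for n,d in(("jar",0),):pass
# jar/cup tops: via depth image top view
for n,px in(("cup",(363,158)),("jar",(362,229)),("tray",(110,170))):
    print(n,(R.T@(plane(t,[px],.08)[0,:2]-o)).round(3),plane(t,[px],.08)[0])
E
python3 fit.py
```

```text
11.218641445022573 [ 0.62212819 -0.09084962] [[0.8, 1.7], [2.3, -3.7], [1.1, 3.8], [0.2, -1.1], [-0.3, 3.0], [0.2, 3.0], [1.4, 3.2], [-0.8, 2.6], [-1.8, -4.5], [2.3, 1.5], [-2.9, 3.6], [0.6, -8.0], [-0.5, -3.0], [-1.3, 0.3], [-1.3, -2.5]]
10.809096976623946 [ 0.62252536 -0.08906337] [[0.1, 0.8], [2.1, -4.6], [0.8, 2.3], [-0.5, -2.6], [-1.3, 1.4], [-0.8, 0.4], [0.6, 2.3], [-1.0, 0.0], [-2.5, -5.4], [2.1, 0.6], [-3.1, 2.0], [-0.0, -9.5], [-1.4, -5.6], [-2.1, -0.6], [-2.0, -5.2]]
11.655236061077892 [ 0.62171335 -0.09288058] [[1.6, 2.8], [2.6, -2.6], [1.4, 5.6], [1.0, 0.7], [0.8, 4.9], [1.3, 5.9], [2.3, 4.3], [-0.5, 5.5], [-1.1, -3.4], [2.6, 2.5], [-2.5, 5.4], [1.4, -6.2], [0.6, -0.1], [-0.5, 1.4], [-0.4, 0.4]]
offcut in hopper [-0.0709452  -0.04194932]
cup [-0.001 -0.229] [ 0.66530089 -0.31592465  0.08      ]
jar [-0.186 -0.185] [ 0.47567589 -0.30885088  0.08      ]
tray [0.087 0.438] [0.62201505 0.3553819  0.08      ]
```

```bash
cat >> h.py <<'E'
from scipy.spatial.transform import Rotation as Ro
th,ox,oy=np.load("hop.npy")
EX=np.array([np.cos(th),np.sin(th),0]);EY=np.array([-EX[1],EX[0],0]);EZ=np.array([0,0,1.])
TILT=np.radians(10)
def quat(t=TILT):
    X=np.cos(t)*EX+np.sin(t)*EZ;Z=np.sin(t)*EX-np.cos(t)*EZ
    return Ro.from_matrix(np.c_[X,np.cross(Z,X),Z]).as_quat()
def tcp(x,y,z,t=TILT,ov=.022): # fingertip centre in hopper mm -> TCP world
    Z=np.sin(t)*EX-np.cos(t)*EZ
    return np.array([ox,oy,0])+(x*EX+y*EY+z*EZ)/1e3-ov*Z
def tip(p,t=TILT,ov=.022):
    Z=np.sin(t)*EX-np.cos(t)*EZ;q=np.array(p)+ov*Z-np.array([ox,oy,0])
    return np.array([q@EX,q@EY,q@EZ])*1e3
def snap(optics,n,name,box,k):
    d=optics.get_image(n);x0,y0,x1,y1=box
    cv2.imwrite(f"pics/{name}.png",cv2.resize(d["pixels"][y0:y1,x0:x1,::-1],None,fx=k,fy=k,interpolation=cv2.INTER_CUBIC));return d
E
python3 - <<'E'
from cell import r, optics
from h import *
import pickle
r.set_gripper(.70,60)
r.move_to(tcp(-114,-6,180),quat())
r.move_linear(tcp(-114,-6,118),vel=.12)
print(r.current_t(),r.current_opening(),tip(r.current_tool_pos()),r.current_contact_force())
pickle.dump(snap(optics,"side","s2",(185,120,295,225),7),open("side2.pkl","wb"))
pickle.dump(snap(optics,"top","t2",(235,120,345,245),6.4 and 6),open("top2.pkl","wb"))
E
```

```text
2.9167 0.7051137019951791 [-113.77708413   -6.34010087  118.46541884] [-0.45271144  0.55886244  1.34068964]
```

View pics/s2.png

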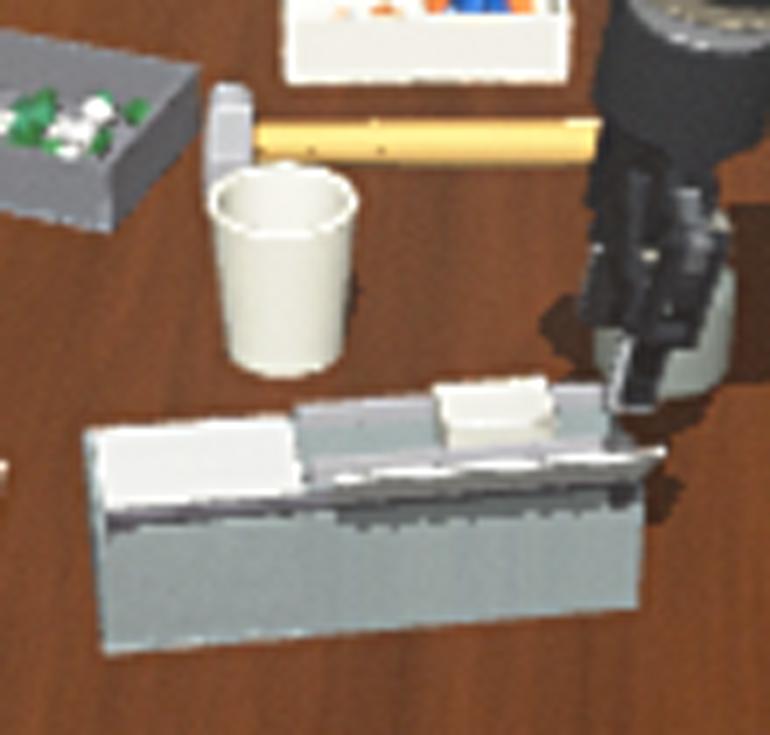

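View pics/t2.png

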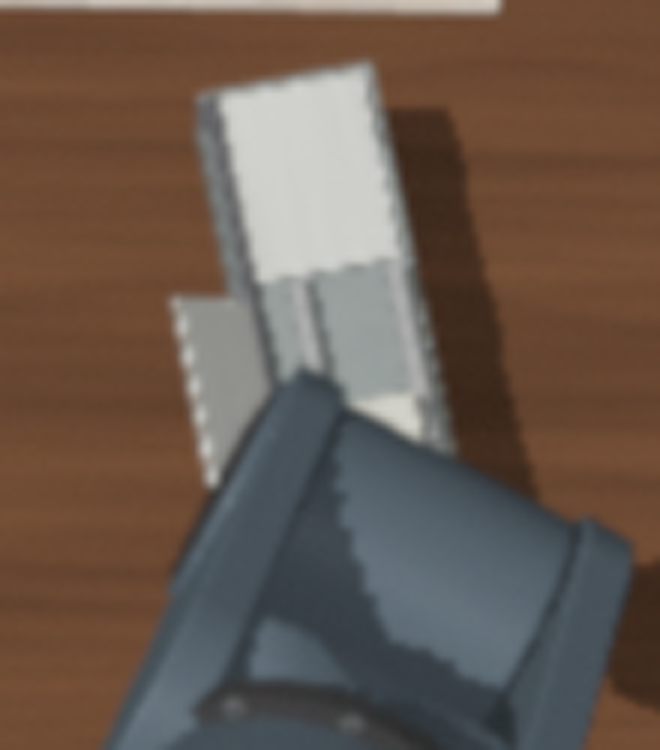

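The top view is blocked by the arm. The side view shows the bar finger's tip at crop (632,408), just above and behind the bar edge. I'll check it against the plane of that finger.

```bash
python3 - <<'E'
from h import *
import pickle
d=pickle.load(open("side2.pkl","rb"))
def f(a,k,off):return (np.array(a)+.5)/k-.5+np.array(off)
c,v=ray(d,f([(612,402),(653,410)],7,(185,120)))
o=np.array([ox,oy,0])
for a in v:
  for y in(.024,.031,.039):
    s=((o-c)@EY+y)/(a@EY);p=c+s*a-o;print(y,(p@EX*1e3).round(1),(p@EZ*1e3).round(1))
E
```

```text
0.024 -109.3 126.7
0.031 -107.7 131.4
0.039 -105.9 136.8
0.024 -127.3 121.1
0.031 -125.6 125.9
0.039 -123.7 131.3
```

```bash
python3 - <<'E'
from cell import r, optics
from h import *
f0=np.array(r.current_contact_force())
q=quat()
for z in range(114,68,-4):
    r.move_linear(tcp(-114,-6,z),vel=.08)
    f=np.array(r.current_contact_force())-f0
    print(z,tip(r.current_tool_pos()).round(1),f.round(1),round(r.current_t(),2))
    if abs(f).max()>14:break
snap(optics,"side","s3",(185,120,295,225),7)
E
```

```text
114 [-114.   -6.  114.] [ 0.  -1.8  0.8] 3.27
110 [-114.1   -5.9  109.7] [-0.3  0.2  0.6] 3.52
106 [-114.1   -5.9  105.7] [-0.  -0.5  0.8] 3.77
102 [-114.1   -5.9  101.7] [-0.5  0.3  1.1] 4.02
98 [-113.9   -6.1   97.9] [-0.4 -0.9  1.3] 4.27
94 [-113.8   -6.2   94. ] [ 1.5 -1.9  3.8] 4.52
90 [-113.8   -6.1   90. ] [ 2.4 -2.9  3.2] 4.77
86 [-113.9   -6.1   86.1] [ 2.4 -1.4  4. ] 5.02
82 [-113.9   -6.    82.1] [ 1.4 -1.4  5.4] 5.27
78 [-113.9   -6.    78.2] [ 0.6 -1.2  6.1] 5.52
74 [-113.9   -6.    74.3] [ 0.7 -0.6  7.1] 5.77
70 [-113.9   -5.9   70.2] [1.7 0.3 7.6] 6.02
```

View pics/s3.png

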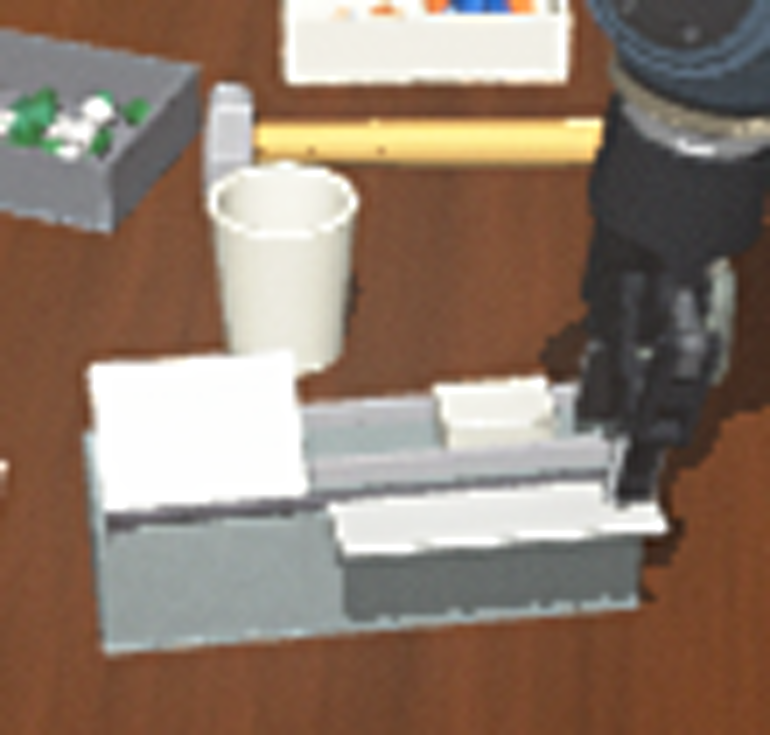

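The lid is well up at crop (190,430), the bar is nearly level, and the offcut hasn't moved. I'll continue down to feel for the stop.

```bash
python3 - <<'E'
from cell import r, optics
from h import *
d=snap(optics,"side","s3b",(185,120,295,225),7)
def f(a,k,off):return (np.array(a)+.5)/k-.5+np.array(off)
def lid(px,x): # ray with hopper-x plane
    c,v=ray(d,f([px],7,(185,120)));o=np.array([ox,oy,0]);a=v[0];s=((o-c)@EX+x)/(a@EX);p=c+s*a-o;return (p@EY*1e3,p@EZ*1e3)
print(lid((90,366),.106),lid((294,352),.018))
for z in (68,66,64,62,61,60,59):
    r.move_linear(tcp(-114,-6,z),vel=.05)
    F=np.array(r.current_contact_force())
    print(z,tip(r.current_tool_pos()).round(1),F.round(1),round(r.current_t(),2))
    if F[2]>16:break
snap(optics,"side","s4",(185,120,295,225),7)
E
```

```text
(np.float64(-67.3728391808105), np.float64(103.55410815512333)) (np.float64(-45.926527428167326), np.float64(117.45724971238481))
68 [-113.9   -5.7   68.3] [2.2 3.4 7.4] 6.37
66 [-113.9   -5.6   66.4] [1.1 4.3 7.7] 6.62
64 [-113.7   -5.5   65.4] [-5.   6.  24.9] 6.87
```

View pics/s4.png

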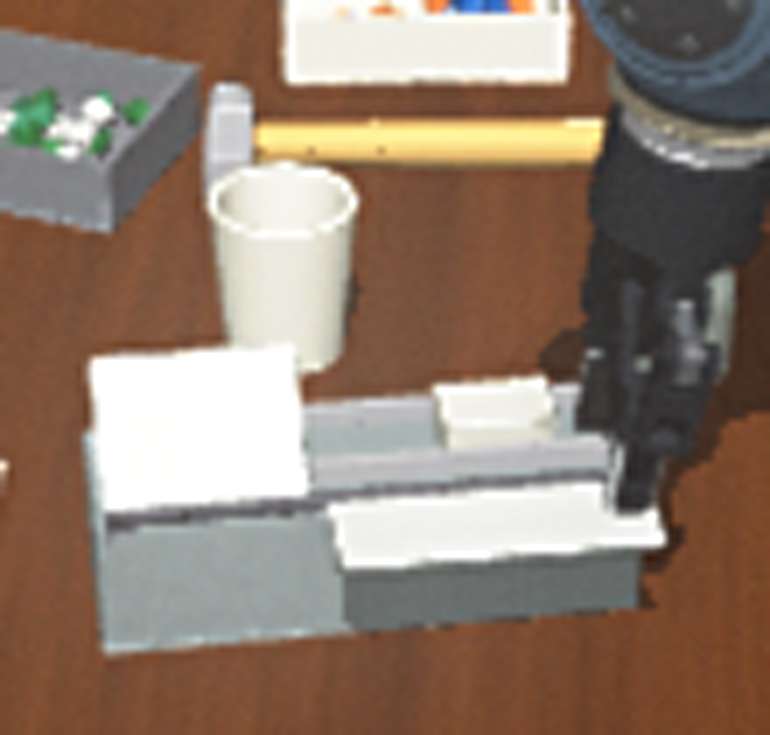

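The stop shows as 25 N at commanded z=64, so the lid is fully open. The force puts the real fingertips about 6.6 mm behind the nominal point, which matches the pads' swing. I'll back off 2 mm, then push while watching the force.

```bash
python3 - <<'E'
from cell import r, optics
from h import *
d=snap(optics,"side","s5a",(185,120,295,225),7)
r.move_linear(tcp(-114,-6,66.5),vel=.05)
print(np.round(r.current_contact_force(),1))
for x in (-105,-95,-85,-75,-65,-55):
    r.move_linear(tcp(x,-6,66.5),vel=.06)
    F=np.array(r.current_contact_force())
    print(x,tip(r.current_tool_pos()).round(1),F.round(1),round(r.current_t(),2))
    if np.linalg.norm(F)>25:break
snap(optics,"side","s5",(185,120,295,225),7)
E
```

```text
[1.3 3.6 7.1]
-105 [-105.2   -5.7   66.7] [-0.5  1.5  7.6] 7.52
-95 [-95.3  -5.6  66.6] [-0.9  1.   7.2] 7.83
-85 [-85.3  -5.7  66.6] [-1.2  1.7  6.5] 8.15
-75 [-75.3  -5.6  66.6] [-1.1  1.6  7.6] 8.47
-65 [-65.3  -5.6  66.6] [-2.2  1.4  7.7] 8.78
-55 [-55.3  -5.7  66.7] [-1.1  1.2  7.6] 9.1
```

View pics/s5.png

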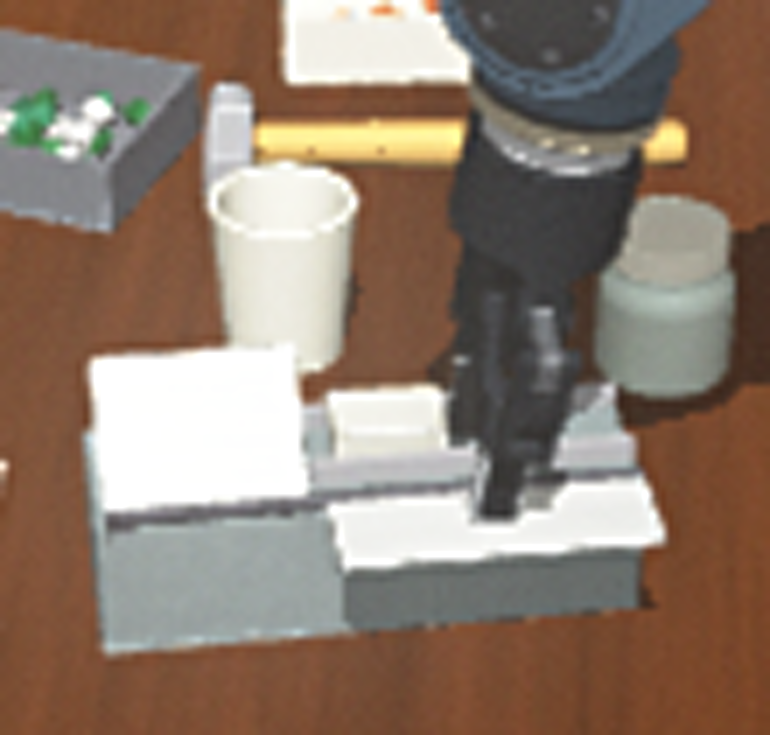

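The offcut, now at crop (388,420), is being pushed with the lid fully up. I'll go on.

```bash
python3 - <<'E'
from cell import r, optics
from h import *
for x in (-45,-35,-25,-15,-10,-5,0,4):
    r.move_linear(tcp(x,-6,66.5),vel=.06)
    F=np.array(r.current_contact_force())
    print(x,tip(r.current_tool_pos()).round(1),F.round(1),round(r.current_t(),2))
    if np.linalg.norm(F)>25:break
snap(optics,"side","s6",(185,120,295,225),7)
snap(optics,"top","t6",(235,120,345,215),6)
E
```

```text
-45 [-45.3  -5.7  66.7] [-1.4  1.4  6.5] 9.47
-35 [-35.3  -5.7  66.7] [-1.7  1.1  7.9] 9.78
-25 [-25.3  -5.7  66.7] [-2.9  1.   7.9] 10.1
-15 [-15.3  -5.7  66.7] [-2.   0.7  7.7] 10.42
-10 [-10.5  -5.7  66.7] [-2.3  0.9  7.2] 10.67
-5 [-5.5 -5.7 66.7] [-2.   0.4  7.7] 10.92
0 [-0.5 -5.7 66.6] [-2.7  1.3  7.7] 11.17
4 [ 3.4 -5.7 66.6] [-3.8  1.2  7.6] 11.42
```

View pics/s6.png

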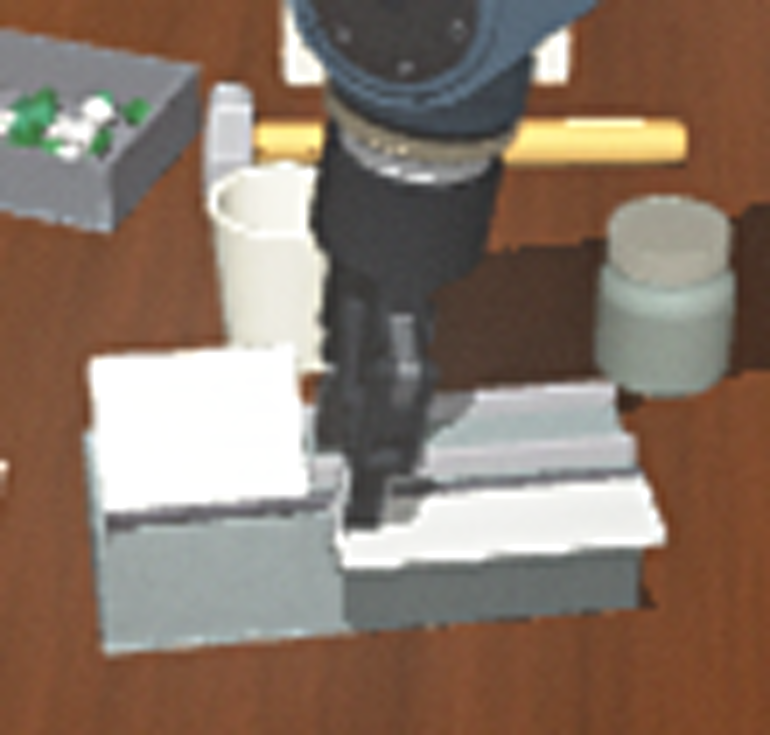

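View pics/t6.png

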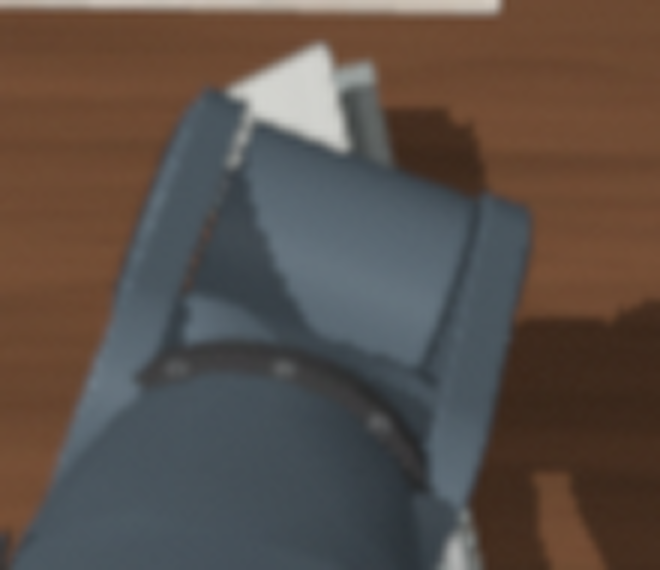

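The offcut is out of sight, under the lid or in the well. Fx is slightly up, so it may be tipped on the edge. I'll advance in small steps.

```bash
python3 - <<'E'
from cell import r, optics
from h import *
r.sleep(.1);print(np.round(r.current_contact_force(),1))
for x in (6,8,10):
    r.move_linear(tcp(x,-6,66.5),vel=.06);r.sleep(.1)
    F=np.array(r.current_contact_force())
    print(x,tip(r.current_tool_pos()).round(1),F.round(1),round(r.current_t(),2))
    if np.linalg.norm(F)>16:break
d=snap(optics,"side","s7",(210,150,260,200),12)
np.save("dep7.npy",d["depth"])
E
```

```text
[-2.6  0.9  7.9]
6 [ 5.2 -5.7 66.6] [-4.9 -0.4  8.7] 11.97
8 [ 7.2 -5.7 66.6] [-4.4  0.   7.2] 12.32
10 [ 9.2 -5.7 66.6] [-3.8  0.8  7.6] 12.67
```

View pics/s7.png

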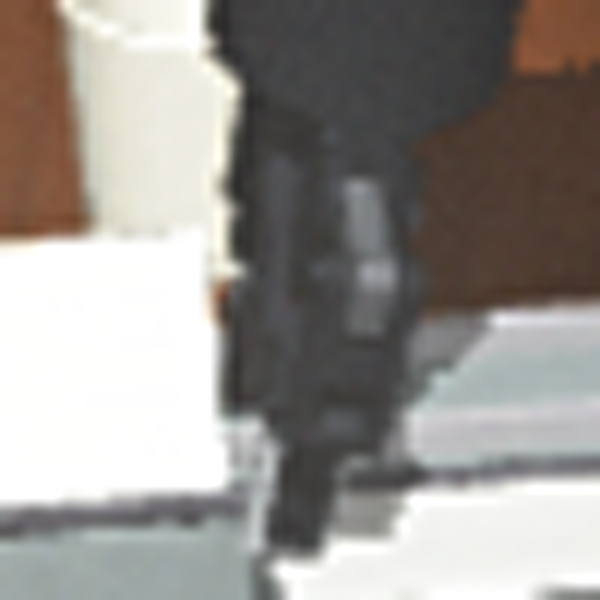

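```bash
python3 - <<'E'
from cell import r, optics
from h import *
r.move_linear(tcp(-75,-6,66.5),vel=.12);r.sleep(.1)
print(tip(r.current_tool_pos()).round(1),np.round(r.current_contact_force(),1),r.current_t())
snap(optics,"side","s8",(195,150,285,220),8)
snap(optics,"top","t8",(250,120,330,220),6)
E
```

```text
[-75.   -6.3  67.1] [-1.7 -2.   8.3] 13.675
```

View pics/s8.png

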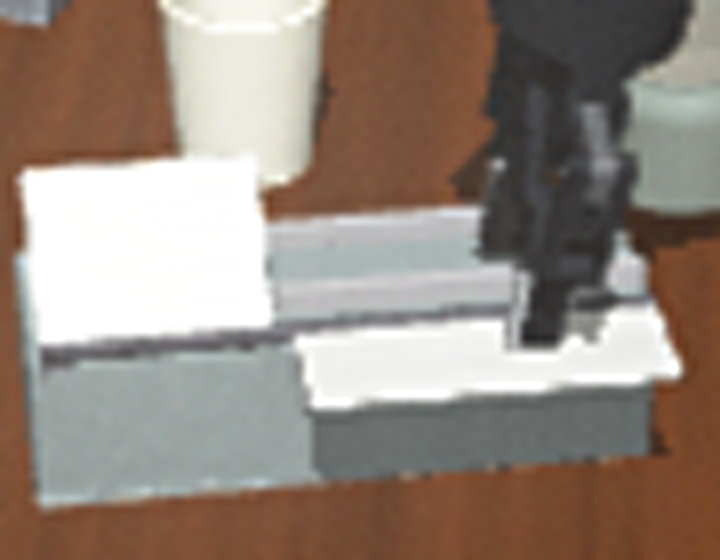

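View pics/t8.png

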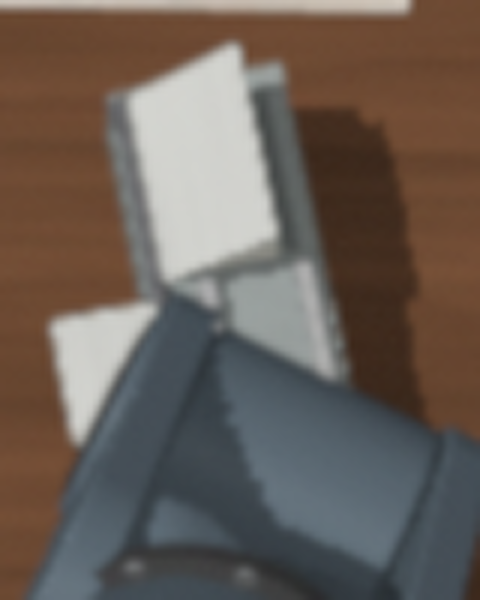

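The lane is clear. In the top view there's a pale sliver under the lid corner at (265,248), so I'll inspect it in colour and depth.

```bash
python3 - <<'E'
from cell import r, optics
from h import *
d=snap(optics,"top","t9",(268,125,308,175),12)
o=np.array([ox,oy,0]);T=np.array(d["camera_from_world"])
for v in range(154,168):
    L=[]
    for u in range(284,304,2):
        c,a=ray(d,[(u,v)]);z=d["depth"][v,u];s=z/(T[:3,:3]@a[0])[2];p=c+s*a[0]-o
        L.append("%d,%d,%d/%d"%(p@EX*1e3,p@EY*1e3,p[2]*1e3,d["pixels"][v,u].mean()))
    print(v,*L)
print(r.current_t())
E
```

```text
154 42,-22,99/208 41,-28,98/207 39,-32,102/208 36,-37,110/208 34,-41,114/208 32,-46,117/194 56,-63,20/83 45,-63,62/87 43,-68,63/97 59,-82,0/61
155 41,-22,93/208 38,-27,100/207 36,-32,105/208 33,-36,112/208 33,-41,108/208 30,-46,115/194 54,-62,17/91 43,-63,59/84 40,-67,67/98 54,-80,6/66
156 37,-21,97/208 37,-27,92/207 34,-31,101/208 32,-36,105/208 30,-41,110/207 27,-45,118/198 54,-63,8/108 41,-63,52/82 37,-67,68/98 53,-81,-1/71
157 35,-21,94/208 32,-26,101/207 31,-31,103/208 29,-35,107/208 27,-40,110/208 24,-44,120/204 51,-63,5/125 40,-63,49/79 36,-67,61/97 34,-72,64/76
158 33,-21,91/208 30,-25,98/208 29,-31,99/208 27,-35,106/208 25,-40,109/207 22,-44,118/205 49,-62,4/130 37,-63,47/78 32,-66,64/97 31,-71,63/84
159 31,-21,89/208 28,-25,97/208 26,-30,102/208 24,-35,105/208 22,-39,110/204 20,-44,114/190 45,-61,9/121 36,-63,43/76 29,-65,67/97 28,-70,66/89
160 28,-20,88/208 24,-24,101/208 24,-30,99/207 22,-34,104/204 21,-39,104/189 32,-50,52/152 43,-61,6/109 34,-63,37/76 28,-65,59/97 26,-70,64/92
161 25,-19,92/207 23,-24,95/207 21,-29,99/199 19,-33,106/188 30,-44,56/156 30,-50,52/136 41,-6
[... 210 characters left out ...]
-23,93/166 26,-32,56/136 24,-37,62/123 23,-42,62/117 21,-47,66/110 20,-52,67/104 20,-58,60/106 19,-63,63/131 17,-68,65/103
164 26,-21,54/153 24,-26,56/126 21,-31,66/111 21,-36,64/107 20,-41,64/106 19,-47,61/103 18,-52,62/117 16,-57,65/129 12,-61,80/163 15,-68,63/118
165 21,-20,64/120 19,-25,69/104 20,-31,57/103 17,-35,68/117 18,-41,61/120 16,-46,64/122 15,-52,64/144 14,-57,64/149 10,-61,75/171 12,-67,65/128
166 18,-19,63/141 17,-25,62/107 16,-30,65/117 15,-35,63/143 14,-41,63/148 14,-46,61/148 12,-51,64/155 12,-56,63/152 7,-60,76/169 8,-66,68/138
167 14,-18,70/164 14,-24,64/118 13,-29,65/141 12,-35,65/153 11,-40,64/154 10,-45,64/155 10,-51,61/156 8,-56,64/154 6,-60,71/165 5,-65,73/144
13.825
```

View pics/t9.png

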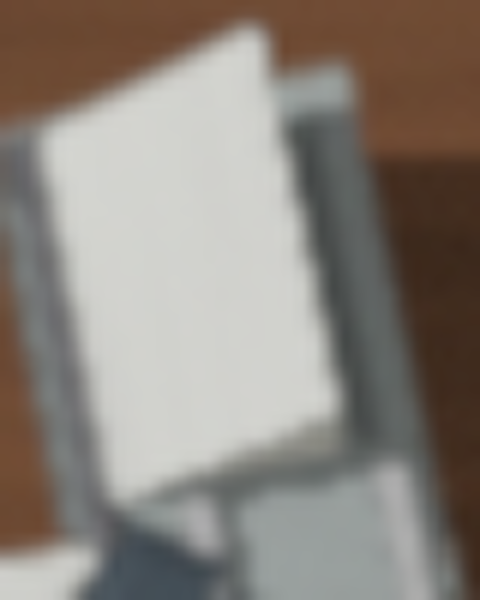

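Depth shows a flat surface at x≈25–32, y≈-30 to -54, z≈52–56. That fits the offcut standing on end in the well: floor at 5 mm plus its 50 mm length gives 55 mm, so its centre is at about z=30 mm, below the 45 mm limit. I'll release the bar gently and look again.

```bash
python3 - <<'E'
from cell import r, optics
from h import *
r.move_linear(tcp(-75,-6,112),vel=.06)
r.move_linear(tcp(-75,-6,190),vel=.15)
r.move_to(tcp(-190,-60,230),quat())
r.sleep(.3)
print(tip(r.current_tool_pos()).round(1),np.round(r.current_contact_force(),1),r.current_t())
snap(optics,"side","s10",(185,120,295,225),7)
snap(optics,"top","t10",(235,120,345,215),6)
d=optics.get_image("side");cv2.imwrite("pics/sfull.png",d["pixels"][:,:,::-1])
# compare bystanders
import pickle
a=pickle.load(open("side0.pkl","rb"))["pixels"].astype(int);df=abs(d["pixels"]-a).max(2)>40
for n,(x0,y0,x1,y1) in dict(tray=(185,285,250,362),cup=(210,140,240,176),jar=(265,145,292,178),hammer=(218,128,285,146)).items():print(n,df[y0:y1,x0:x1].sum())
E
```

```text
[-189.6  -59.6  229.5] [ 0.2 -1.2  0.1] 16.2917
tray 0
cup 0
jar 110
hammer 31
```

View pics/s10.png

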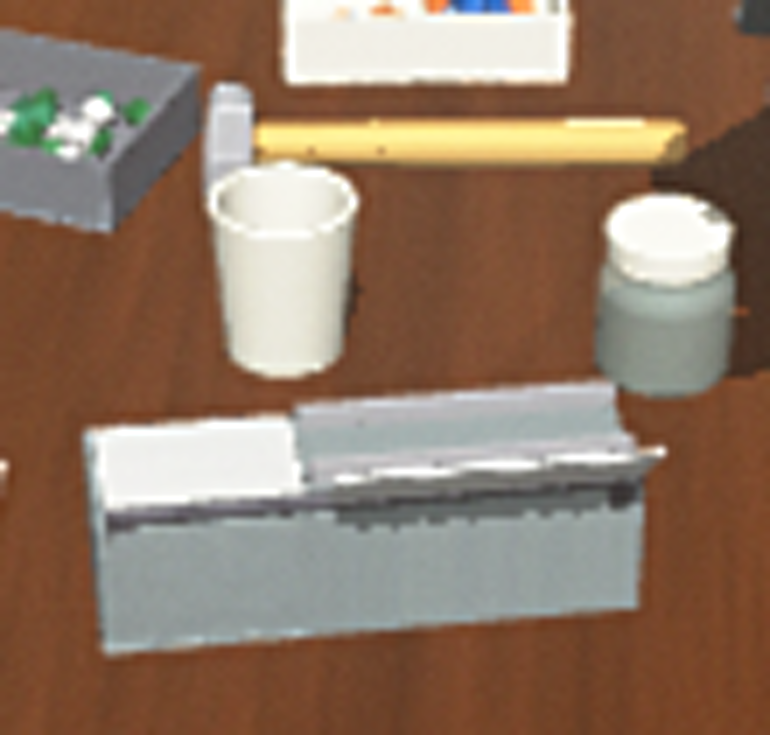

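View pics/t10.png

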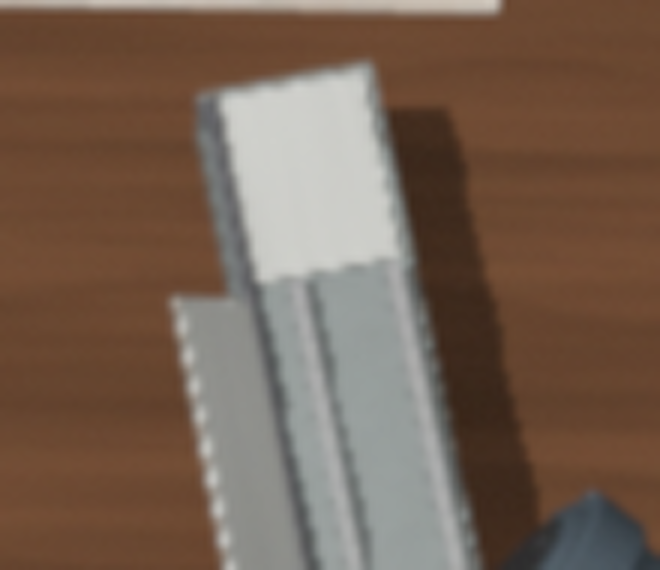

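The lane is empty and the lid is shut, with its outline in the same place as in the first pictures. The jar and hammer differ only by shading and haven't moved, and the arm is clear. I'm handing in.

```bash
python3 -c "
from cell import r
r.hand_in();print(r.current_t())"
```

```text
the job is handed in; nothing more can be done
the job is handed in; nothing more can be done
```

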